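# Change over the two bench drying cabinets

## Robot

A 6-joint arm with a two-finger parallel gripper is mounted at the origin on a cart in front of the work surface, level with it; the furniture and walls round the work are solid. World frame = base frame: x ahead of the robot, y to its left, z up, the work surface at z = 0. Lengths are in m, angles in degrees, forces in N, time in s.
With the tool pointing down it reaches from about 0.4 to 0.825 m from the base axis. Payload 7 kg.
Tool frame: the origin (TCP) lies midway between the tips of the shut fingers; the grasp point (between the pads) lies r.pinch_z behind it (r.pinch_z is the distance from the TCP to the grasp point, in m); z points along the fingers, y is the line along which they close (so a half turn about z gives the same grasp; the last joint's range is limited). The gripper opens to 88 mm and grips with 3 to 60 N. Pads are 19 mm wide; open, the fingers measure 130 mm over their backs; the gripper's body (78 mm by 193 mm) begins 47 mm behind the grasp point.
Start: joints at [-56.66, 20.546, 0.682, 0, -70.136, -16.507], TCP at [0.195, -0.646, 0.227] pointing down, gripper open.
Joint ranges: [-176.03, 176.03], [-82.01, 121.73], [-58.28, 71.71], [-173.87, 95.51], [-174.79, -0.11], [-173.66, 173.66]. Speed limits (degrees/s): [136.94, 136.94, 172.46, 180, 180, 180].

## Interface

Orientations are given as [roll, pitch, yaw] about the fixed x, y, z axes, in that order (R = Rz(yaw) Ry(pitch) Rx(roll)).
In Python, from plant import r, optics, job gives the robot as it stands.
- The arm moves only by the shell command python3 -m crank 'ROWS' [FORCE]. ROWS is JSON, a list of rows, each an object with "xyz": the shift along the tool's x, y, z in units of 30 mm (1.0 is 30 mm), a list of three; "delta_rot": the turn, a rotation vector about the tool's x, y, z in degrees, a list of three; "claw": the closure, from 0 (fully open) to 1 (shut). A call has 1 to 20 rows; each row is the pose to reach, as a shift and turn from the pose commanded when the call began, along the tool's axes at that moment; what a row does not reach only later rows make up. A row lasts 1/8 s, in which the tool goes at most 62.5 mm and 10.7 degrees, less where a joint would pass 70% of its speed; a pose out of reach is approached as far as the arm can. A call with a gripper value outside its range is refused whole. The fingers move at their own pace and stop on an object; FORCE is the grip in N (left out, the last holds). Time passes only in rows, so rows that repeat a pose let the fingers close. It gives the time, the measured TCP pose, the force, the opening and the grip force at its end, in the units of the state.
- r.get_state(): the state, without advancing time (a new reading comes with each control period).
- optics.capture(name): name is "side" or "top" or "wrist"; returns a dict with "img" (420x560x3 uint8, blue, green, red), "fovy" (degrees; the focal length in pixels is half the picture's height over the tangent of half this angle, whatever the lens; pixels are square), "cx", "cy" (the principal point, pixels), "eye" and "rotation" of the camera in the world; the wrist camera has in their place "hand_eye" (4x4, takes a point from camera to tool coordinates, whose origin is the TCP and whose axes are the flange's). Camera axes: x right, y up, looking along -z (the intrinsics and any distortion apply to the point x, -y, -z); pixel columns grow to the right and rows downward; lengths in m; the calibration is good to about 2 mm. A picture is of the moment at which its call begins: read the wrist's pose just before it. There is no depth.
- job.close_job(): hands the job in; it is judged then, once.
The state is a dict: "time_s": time; "joints": joint angles; "qd": joint speeds; "joint_torque": joint torques, N m; "tcp_pos": TCP position; "eef_rot": TCP orientation; "contact_force": force on the tool from outside, world axes, zero at the start; "moment": the same for the moment, N m; "gripper_width": finger opening in m; "gripper_force": force on a finger pad.
Only numpy, scipy, OpenCV 4.12 (cv2) and the standard library are available. Lean on these libraries where they do the work, as an engineer would, in place of code of your own. Each camera call takes 0.05 s, during which the arm holds its last target. There are 200 camera calls.

## Task

Change over the two small drying cabinets on the bench: pull the door of the wide cabinet all the way down so that it lies level, ready for loading, and push the door of the narrow cabinet, which was left hanging open, back up until it is fully shut.

Things in the scene. Friction and masses are not known exactly. Their poses are not given: they have to be found in the camera images.
- wide_door (a joint): Door angle (rad) of the wide white cabinet (240 wide, 130 deep, 185 high, fixed; left or right). The door, a white frame with clear pane, 120 high, 14 thick, swings out and down to the cabinet's front (robot side) about its lower edge, 55 above the bench. 0 = upright, shut; 1.571 = stop, level, fully open. Starts shut or ajar. Friction holds it at any angle; about 4 N at the bar moves it.
- narrow_door (a joint): The same for the narrow white cabinet, 160 mm wide, else alike: same hinge height, sense (0 = upright, shut; 1.571 = stop, level, fully open) and friction. It starts hanging well open, not always quite level. Either door's handle bar can be pinched from above at every angle, fingers closing across the bar, which turns in the pads as the door swings.
- wide_bar (a point): Middle of the handle bar of the wide door: a 10 mm round steel rod along the door's width, on 2 legs 130 mm apart that stand up from the door's top edge in its plane, 45 mm clear gap to the edge. Axes: y along the bar, z from hinge to bar, x the door's inward normal. From the hinge line the bar is 170 mm along z, -7 along x: shut, it is 225 mm above the bench (roof 185); level, 48.
- narrow_bar (a point): Middle of the handle bar of the narrow door: the same handle with legs 100 mm apart; same gap, heights, offsets from the hinge line and axes. With a door level, the door's edge is 50 mm behind the middle of the bar: then open the fingers to 60 mm at most, or the inner one meets the edge.

How it is judged:
By the outcome, as a careful person would: the job done as asked, in the order asked, and still so for the second after the job is handed in, with the robot touching nothing.
It also fails if it takes over 53 s, if anything falls off the work surface, if the arm or the gripper's body presses on something with over 40 N, if the wrist force passes 120 N, or if a joint passes its speed limit or range.

## Working session

There is one attempt and no reset: what is moved stays moved. The work goes in short steps, Python scripts to look and compute and a shell command to move; the robot and the scene stay as the last step left them, time stands still between calls to the robot, and variables do not carry over. Pictures are saved under pics/ and viewed, at most 10 in all, crops included, and the job is handed in when it is done.

```bash
mkdir -p pics; ls; python3 - <<'E'
from plant import r, optics, job
import cv2,numpy as np
for n in ("side","top"):
    c=optics.capture(n); cv2.imwrite(f"pics/{n}0.png",c["img"])
    print(n,{k:(np.round(v,4).tolist() if k!="img" else 0) for k,v in c.items()})
print(r.pinch_z, r.get_state())
E
```

```text
pics
side {'img': 0, 'fovy': 57.0905, 'cx': 276.3265, 'cy': 206.3421, 'eye': [0.1664, 0.6438, 0.5491], 'rotation': [64.4932, 0.1848, -147.0679]}
top {'img': 0, 'fovy': 45.6318, 'cx': 277.2913, 'cy': 201.2787, 'eye': [0.4616, -0.0105, 1.4427], 'rotation': [5.1621, 0.1125, -91.0199]}
0.0188 {'time_s': 0.1, 'joints': array([-5.66595409e+01,  2.05869384e+01,  6.38605501e-01, -1.66320108e-02,
       -7.01345206e+01, -1.65077234e+01]), 'qd': array([ 0.00629615, -0.04062032,  0.09841539,  0.04068626, -0.01259259,
       -0.03900757]), 'joint_torque': array([-1.06083233e-03, -5.84160948e+01,  2.93752098e+01,  7.01556891e+00,
        1.02030986e-02, -4.65919322e-05]), 'tcp_pos': array([ 0.19531941, -0.64567341,  0.2257211 ]), 'eef_rot': array([ 1.79916119e+02, -8.55289535e-03, -1.63172921e+02]), 'contact_force': array([ 0.57411921,  0.49279727, -0.38276364]), 'moment': array([-0.02746221, -0.00829161,  0.00131418]), 'gripper_force': 0.0, 'gripper_width': 0.08806586761226447}
```

View pics/side0.png

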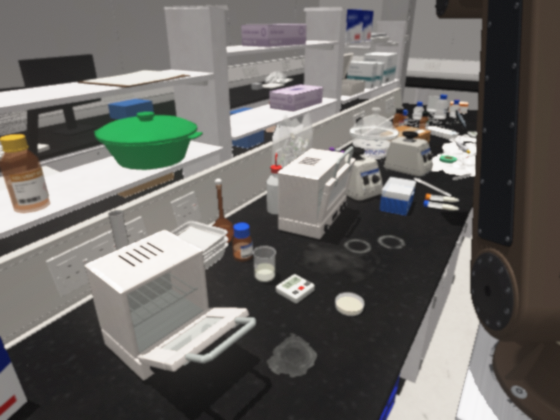

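View pics/top0.png

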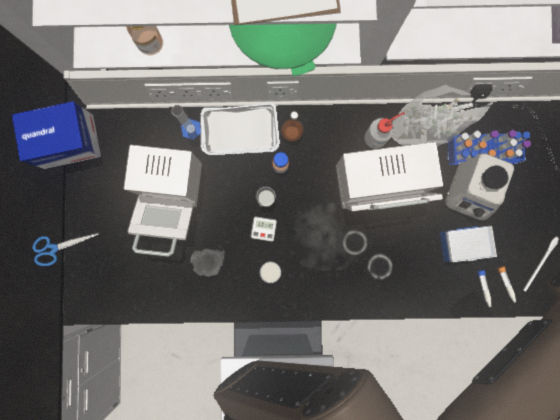

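The side view shows the narrow cabinet near the camera, door hanging nearly level (bar about (222,340)). The top view shows the narrow one at left, with its bar about (155,252), and the wide one at right, with its bar about (395,203). I'll enlarge both.

```bash
python3 - <<'E'
import cv2,numpy as np
i=cv2.imread("pics/top0.png")
a=cv2.resize(i[140:265,110:220],None,fx=4.5,fy=4.5,interpolation=cv2.INTER_CUBIC)
cv2.imwrite("pics/topN.png",a)
b=cv2.resize(i[135:220,325:455],None,fx=6,fy=6,interpolation=cv2.INTER_CUBIC)
cv2.imwrite("pics/topW.png",b)
E
```

```text
(no output)
```

View pics/topN.png

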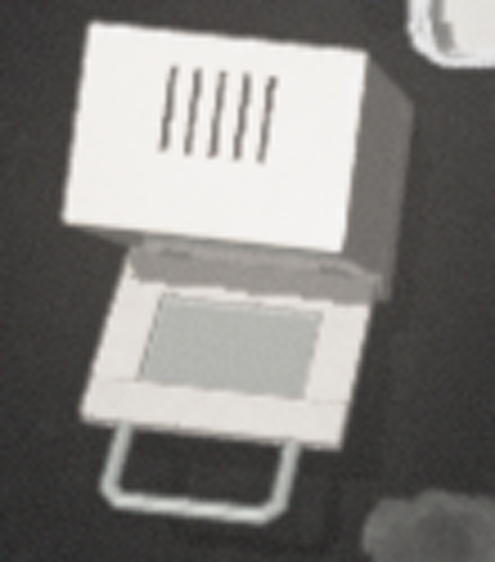

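View pics/topW.png

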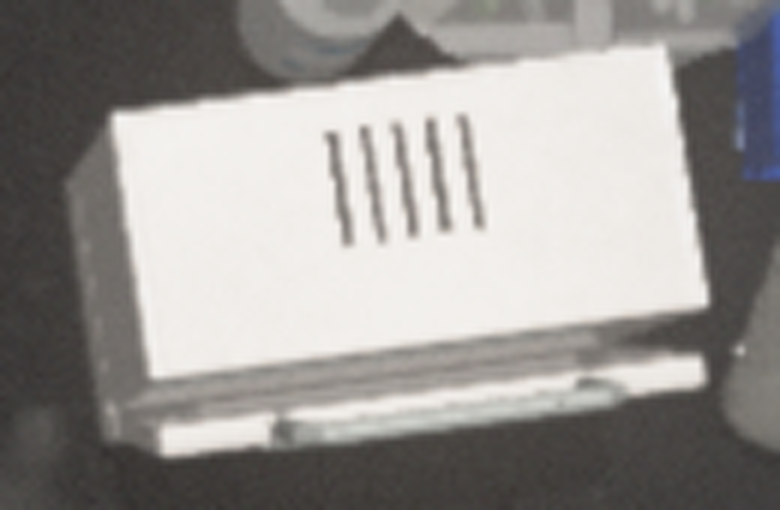

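The crops give the roof corners and bars. Narrow roof (crop px): (88,22), (367,50), (343,250), (63,222), bar middle (190,508). Wide roof: (110,113), (667,44), (708,304), (148,380), bar middle (452,412), door slightly ajar.

```bash
cat > h.py <<'E'
import numpy as np
from scipy.spatial.transform import Rotation as R
from scipy.optimize import least_squares
def proj(P,c):
    q=(np.atleast_2d(P)-c["eye"])@R.from_euler("xyz",c["rotation"],degrees=True).as_matrix()
    f=210/np.tan(np.radians(c["fovy"]/2))
    return np.c_[c["cx"]+f*q[:,0]/-q[:,2], c["cy"]-f*q[:,1]/-q[:,2]]
def cab(p): # origin: hinge-line middle on bench; x inward
    return lambda L: np.array(L)@R.from_euler("z",p[2]).as_matrix().T+[p[0],p[1],0]
def bar(p,a):
    return cab(p)([[-.170*np.sin(a)-.007*np.cos(a),0,.055+.170*np.cos(a)-.007*np.sin(a)]])[0]
E
python3 - <<'E'
from h import *
from plant import r,optics
c=optics.capture("top")
def un(L,u0,v0,s): return (np.array(L)+.5)/s-.5+[u0,v0]
D=dict(narrow=(.16,un([(88,22),(367,50),(343,250),(63,222)],110,140,4.5),un([(103,497),(275,519)],110,140,4.5),[.58,.3,0]),
 wide=(.24,un([(110,113),(667,44),(708,304),(148,380)],325,135,6),un([(290,431),(615,395)],325,135,6),[.62,-.25,0]))
for n,(w,px,bp,g) in D.items():
    C=[[.13,w/2,.185],[.13,-w/2,.185],[0,-w/2,.185],[0,w/2,.185]]
    s=least_squares(lambda p:(proj(cab(p)(C),c)-px).ravel(),g)
    p=s.x
    m=bp.mean(0)
    t=least_squares(lambda a:(proj(bar(p,a[0]),c)[0]-m),[1.4 if n=="narrow" else .2])
    print(n,p.round(4),np.degrees(p[2]).round(2),"res",s.fun.round(1),"ang",t.x,t.fun.round(2))
    for a in (t.x[0],0,1.571):
        b=bar(p,a); print("  bar",b.round(4),"reach",np.hypot(*b[:2]).round(3))
E
```

```text
narrow [ 0.5969  0.3011 -0.117 ] -6.71 res [ 0.3 -2.9  0.4 -3.  -0.1  2.9 -0.6  2.9] ang [0.99338204] [ 0.01 -0.  ]
  bar [0.4516 0.3182 0.1419] reach 0.552
  bar [0.59  0.302 0.225] reach 0.663
  bar [0.4281 0.321  0.048 ] reach 0.535
wide [ 0.5866 -0.312   0.1108] 6.35 res [-0.6 -3.  -0.5 -3.4  0.7  3.4  0.3  2.8] ang [0.10753595] [ 1.69 -0.19]
  bar [ 0.5615 -0.3148  0.2233] reach 0.644
  bar [ 0.5796 -0.3128  0.225 ] reach 0.659
  bar [ 0.4176 -0.3308  0.048 ] reach 0.533
```

```bash
python3 - <<'E'
import cv2,numpy as np
i=cv2.imread("pics/side0.png")
a=cv2.resize(i[290:370,130:265],None,fx=4,fy=4,interpolation=cv2.INTER_CUBIC)
b=cv2.resize(i[140:240,270:370],None,fx=5,fy=5,interpolation=cv2.INTER_CUBIC)[:, :]
b=cv2.resize(i[140:200,270:370],None,fx=4,fy=4,interpolation=cv2.INTER_CUBIC)
o=np.zeros((560,540,3),np.uint8);o[:320]=a;o[320:,:400]=b
cv2.imwrite("pics/sideC.png",o)
E
```

```text
(no output)
```

View pics/sideC.png

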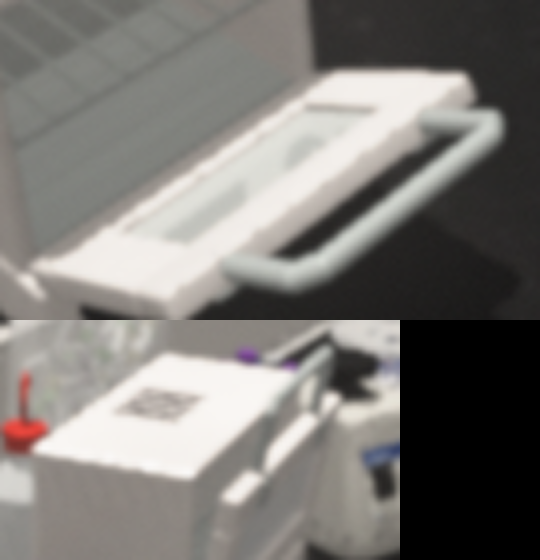

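Narrow bar corners are at crop (295,275) and (492,122). The wide bar ends are at crop (263,425) and (330,353). I'll fit jointly over both views, leaving the roof depth free.

```bash
python3 - <<'E'
from h import *
from plant import r,optics
T=optics.capture("top");S=optics.capture("side")
def un(L,u0,v0,s): return (np.array(L)+.5)/s-.5+[u0,v0]
D=dict(narrow=(.16,.05,un([(88,22),(367,50),(343,250),(63,222)],110,140,4.5),un([(107,498),(270,517)],110,140,4.5),
   un([(295,275),(492,122)],130,290,4),[.58,.3,0,0,.13,1.4]),
 wide=(.24,.065,un([(110,113),(667,44),(708,304),(148,380)],325,135,6),un([(290,431),(615,395)],325,135,6),
   un([(263,105),(330,33)],270,140,4),[.6,-.3,0,0,.13,.2]))
for n,(w,l,px,bt,bs,g) in D.items():
    def f(q):
        p=q[:3];F,B,a=q[3:]
        C=[[B,w/2,.185],[B,-w/2,.185],[F,-w/2,.185],[F,w/2,.185]]
        E=[[-.170*np.sin(a)-.007*np.cos(a),s*l,.055+.170*np.cos(a)-.007*np.sin(a)] for s in (1,-1)]
        return np.r_[(proj(cab(p)(C),T)-px).ravel(),(proj(cab(p)(E),T)-bt).ravel(),(proj(cab(p)(E),S)-bs).ravel()]
    s=least_squares(f,g,loss="soft_l1");p=s.x
    print(n,p.round(4),np.degrees(p[2]).round(2),"res",f(p).round(1))
    for a in (p[5],0,1.571): print("  bar",bar(p[:3],a).round(4))
E
```

```text
narrow [ 0.6068  0.3018 -0.1349 -0.0022  0.1125  1.0636] -7.73 res [ 0.1 -0.5  0.1  0.5 -0.6  0.4 -0.9 -0.7 -1.2 -1.8  0.4 -1.5  0.6  0.1
  1.5 -0.1]
  bar [0.4562 0.3223 0.1315]
  bar [0.5999 0.3028 0.225 ]
  bar [0.4384 0.3247 0.048 ]
wide [ 0.6283 -0.307   0.1061 -0.034   0.0797  0.3561] 6.08 res [-0.2  0.   0.1  0.   0.1  0.5 -0.4 -0.5  1.2 -0.1 -0.9 -0.5  1.8 -1.5
 -0.3  3.1]
  bar [ 0.5628 -0.3139  0.2119]
  bar [ 0.6213 -0.3077  0.225 ]
  bar [ 0.4592 -0.325   0.048 ]
```

```bash
cat >> h.py <<'E'
def go(st,xyz,yaw=None): # shift/turn from the present pose, in row units
    M=R.from_euler("xyz",st["eef_rot"],degrees=True)
    d=M.inv().apply(np.array(xyz)-st["tcp_pos"])/.03
    t=[0,0,0] if yaw is None else (M.inv()*R.from_euler("xyz",[180,0,yaw],degrees=True)).as_rotvec(degrees=True)
    print("xyz",d.round(2).tolist(),"rot",np.round(t,1).tolist())
E
python3 - <<'E'
from h import *
from plant import r
s=r.get_state()
go(s,[.30,-.55,.33]); go(s,[.562,-.314,.33],-83.9)
E
```

```text
xyz [-4.26, 2.05, -3.46] rot [0, 0, 0]
xyz [-14.9, 7.05, -3.46] rot [0.0, 0.0, -79.3]
```

```bash
python3 -m crank '[{"xyz":[-1,0.5,-3.4],"delta_rot":[0,0,0],"claw":0},{"xyz":[-2,1,-3.46],"delta_rot":[0,0,-10],"claw":0},{"xyz":[-4,1.9,-3.46],"delta_rot":[0,0,-20],"claw":0},{"xyz":[-6,2.8,-3.46],"delta_rot":[0,0,-30],"claw":0},{"xyz":[-8,3.7,-3.46],"delta_rot":[0,0,-40],"claw":0},{"xyz":[-9.5,4.5,-3.46],"delta_rot":[0,0,-50],"claw":0},{"xyz":[-11,5.2,-3.46],"delta_rot":[0,0,-60],"claw":0},{"xyz":[-13,6.1,-3.46],"delta_rot":[0,0,-70],"claw":0},{"xyz":[-14.5,6.9,-3.46],"delta_rot":[0,0,-79.3],"claw":0},{"xyz":[-14.9,7.05,-3.46],"delta_rot":[0,0,-79.3],"claw":0},{"xyz":[-14.9,7.05,-3.46],"delta_rot":[0,0,-79.3],"claw":0},{"xyz":[-14.9,7.05,-3.46],"delta_rot":[0,0,-79.3],"claw":0}]' 20
python3 - <<'E'
from h import *
from plant import r,optics
import cv2
s=r.get_state();print(s["joints"].round(1))
c=optics.capture("wrist");cv2.imwrite("pics/w1.png",c["img"])
np.savez("w1.npz",pos=s["tcp_pos"],rot=s["eef_rot"],**c)
print(c["hand_eye"].round(4),c["fovy"],c["cx"],c["cy"],c.keys())
E
```

```text
time_s: 1.75
tcp_pos: [0.5612, -0.315, 0.3305]
eef_rot: [180.0, -0.0, -84.0]
contact_force: [0.4, -0.6, -0.2]
gripper_width: 0.0878
gripper_force: 0.0
[-12.   15.1   6.2   0.  -81.2  18. ]
[[-1.000e-03  9.668e-01  2.554e-01  6.910e-02]
 [ 1.000e+00  1.200e-03 -5.000e-04  1.200e-03]
 [-8.000e-04  2.554e-01 -9.668e-01 -1.591e-01]
 [ 0.000e+00  0.000e+00  0.000e+00  1.000e+00]] 58.23330986334046 280.96244348894476 216.7006695521843 dict_keys(['img', 'fovy', 'cx', 'cy', 'hand_eye'])
```

View pics/w1.png

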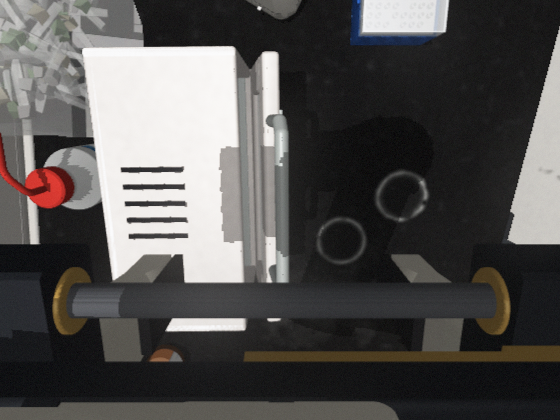

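The wrist view shows the wide bar at column 282 (rows 120–300), centred between the fingers and aligned with them. The roof edge is at column 243, which puts the door at about 0.15 rad and the bar at z≈0.222. I'll go down 127 mm and grip.

```bash
python3 -m crank '[{"xyz":[0,0,1.5],"delta_rot":[0,0,0],"claw":0},{"xyz":[0,0,3],"delta_rot":[0,0,0],"claw":0},{"xyz":[0,0,4],"delta_rot":[0,0,0],"claw":0},{"xyz":[0,0,4.25],"delta_rot":[0,0,0],"claw":0},{"xyz":[0,0,4.25],"delta_rot":[0,0,0],"claw":0.3},{"xyz":[0,0,4.25],"delta_rot":[0,0,0],"claw":1},{"xyz":[0,0,4.25],"delta_rot":[0,0,0],"claw":1},{"xyz":[0,0,4.25],"delta_rot":[0,0,0],"claw":1},{"xyz":[0,0,4.25],"delta_rot":[0,0,0],"claw":1},{"xyz":[0,0,4.25],"delta_rot":[0,0,0],"claw":1},{"xyz":[0,0,4.25],"delta_rot":[0,0,0],"claw":1}]' 20
python3 - <<'E'
from h import *
a0=.15
def o(a): return np.array([.170*np.sin(a)+.007*np.cos(a), -(.17*np.cos(a)-.007*np.sin(a))])
for a in np.linspace(a0,1.571,17): print(a.round(2),((o(a)-o(a0))/.03).round(2))
E
```

```text
time_s: 3.18
tcp_pos: [0.562, -0.3142, 0.2028]
eef_rot: [180.0, 0.0, -83.9]
contact_force: [0.4, 0.4, 0.3]
gripper_width: 0.0229
gripper_force: 0.0
0.15 [0. 0.]
0.24 [0.49 0.12]
0.33 [0.97 0.28]
0.42 [1.43 0.48]
0.51 [1.87 0.72]
0.59 [2.29 1.  ]
0.68 [2.68 1.32]
0.77 [3.04 1.67]
0.86 [3.37 2.05]
0.95 [3.67 2.46]
1.04 [3.92 2.89]
1.13 [4.14 3.35]
1.22 [4.32 3.82]
1.3 [4.45 4.3 ]
1.39 [4.54 4.8 ]
1.48 [4.59 5.3 ]
1.57 [4.59 5.8 ]
```

```bash
python3 -m crank '[{"xyz":[0,0,0],"delta_rot":[0,0,0],"claw":1},{"xyz":[0,0,0],"delta_rot":[0,0,0],"claw":1},{"xyz":[0,0,0],"delta_rot":[0,0,0],"claw":1},{"xyz":[0,0,0],"delta_rot":[0,0,0],"claw":1}]' 20
python3 -m crank '[{"xyz":[0,0.25,0.05],"delta_rot":[0,0,0],"claw":1},{"xyz":[0,0.5,0.12],"delta_rot":[0,0,0],"claw":1},{"xyz":[0,0.97,0.28],"delta_rot":[0,0,0],"claw":1},{"xyz":[0,1.43,0.48],"delta_rot":[0,0,0],"claw":1},{"xyz":[0,1.87,0.72],"delta_rot":[0,0,0],"claw":1},{"xyz":[0,2.29,1.0],"delta_rot":[0,0,0],"claw":1},{"xyz":[0,2.29,1.0],"delta_rot":[0,0,0],"claw":1}]' 20
```

```text
time_s: 3.68
tcp_pos: [0.5618, -0.3142, 0.2028]
eef_rot: [180.0, 0.0, -83.9]
contact_force: [-2.8, -0.8, 1.0]
gripper_width: 0.0094
gripper_force: 20.0
time_s: 4.55
tcp_pos: [0.4913, -0.3219, 0.1716]
eef_rot: [179.8, 0.0, -83.9]
contact_force: [-1.6, -3.6, -2.0]
gripper_width: 0.0091
gripper_force: 20.0
```

```bash
python3 -m crank '[{"xyz":[0,0.39,0.32],"delta_rot":[0,0,0],"claw":1},{"xyz":[0,0.75,0.67],"delta_rot":[0,0,0],"claw":1},{"xyz":[0,1.08,1.05],"delta_rot":[0,0,0],"claw":1},{"xyz":[0,1.38,1.46],"delta_rot":[0,0,0],"claw":1},{"xyz":[0,1.63,1.89],"delta_rot":[0,0,0],"claw":1},{"xyz":[0,1.85,2.35],"delta_rot":[0,0,0],"claw":1},{"xyz":[0,2.03,2.82],"delta_rot":[0,0,0],"claw":1},{"xyz":[0,2.16,3.3],"delta_rot":[0,0,0],"claw":1},{"xyz":[0,2.25,3.8],"delta_rot":[0,0,0],"claw":1},{"xyz":[0,2.3,4.3],"delta_rot":[0,0,0],"claw":1},{"xyz":[0,2.3,4.6],"delta_rot":[0,0,0],"claw":1},{"xyz":[0,2.3,4.75],"delta_rot":[0,0,0],"claw":1},{"xyz":[0,2.3,4.75],"delta_rot":[0,0,0],"claw":1}]' 20
```

```text
time_s: 6.18
tcp_pos: [0.4248, -0.3288, 0.0298]
eef_rot: [179.9, 0.0, -83.9]
contact_force: [0.1, -3.3, -2.4]
gripper_width: 0.0092
gripper_force: 20.0
```

Next, press in small steps to find the stop.

```bash
python3 -m crank '[{"xyz":[0,0,0.1],"delta_rot":[0,0,0],"claw":1},{"xyz":[0,0,0.15],"delta_rot":[0,0,0],"claw":1},{"xyz":[0,0,0.15],"delta_rot":[0,0,0],"claw":1}]'
python3 -m crank '[{"xyz":[0,0,0.1],"delta_rot":[0,0,0],"claw":1},{"xyz":[0,0,0.15],"delta_rot":[0,0,0],"claw":1},{"xyz":[0,0,0.15],"delta_rot":[0,0,0],"claw":1}]'
```

```text
time_s: 6.55
tcp_pos: [0.4249, -0.3288, 0.0265]
eef_rot: [180.0, -0.0, -83.9]
contact_force: [-2.2, -0.8, 7.3]
gripper_width: 0.0093
gripper_force: 20.0
time_s: 6.92
tcp_pos: [0.425, -0.3293, 0.0238]
eef_rot: [-180.0, -0.1, -83.8]
contact_force: [-6.2, 1.8, 25.0]
gripper_width: 0.0094
gripper_force: 20.0
```

```bash
python3 -m crank '[{"xyz":[0,0,0],"delta_rot":[0,0,0],"claw":0.45},{"xyz":[0,0,-0.1],"delta_rot":[0,0,0],"claw":0.45},{"xyz":[0,0,-0.1],"delta_rot":[0,0,0],"claw":0.45},{"xyz":[0,0,-0.1],"delta_rot":[0,0,0],"claw":0.45},{"xyz":[0,0,-0.1],"delta_rot":[0,0,0],"claw":0.45},{"xyz":[0,0,-1],"delta_rot":[0,0,0],"claw":0.45},{"xyz":[0,0,-2.5],"delta_rot":[0,0,0],"claw":0.45},{"xyz":[0,0,-4.5],"delta_rot":[0,0,0],"claw":0.45},{"xyz":[0,0,-6.5],"delta_rot":[0,0,0],"claw":0.45},{"xyz":[0,0,-8],"delta_rot":[0,0,0],"claw":0.45},{"xyz":[0,0,-8],"delta_rot":[0,0,0],"claw":0.45}]'
python3 - <<'E'
from h import *
from plant import r,optics
import cv2
s=r.get_state();print(s["joints"].round(1))
w=optics.capture("wrist")["img"];t=optics.capture("top")["img"];d=optics.capture("side")["img"]
cv2.imwrite("pics/mix2.png",np.hstack([cv2.resize(d[120:250,260:400],None,fx=2.8,fy=2.8,interpolation=2),cv2.resize(w,(485,364))]))
go(s,[.456,.322,.27],-97.7)
E
```

```text
time_s: 8.3
tcp_pos: [0.4268, -0.3297, 0.2655]
eef_rot: [-179.6, -0.2, -83.8]
contact_force: [0.9, -0.7, -0.5]
gripper_width: 0.0483
gripper_force: 0.0
[-16.8   6.1 -13.3   0.1 -70.2  23. ]
xyz [-21.49, -3.3, -0.21] rot [-0.4, -0.2, 13.9]
```

View pics/mix2.png

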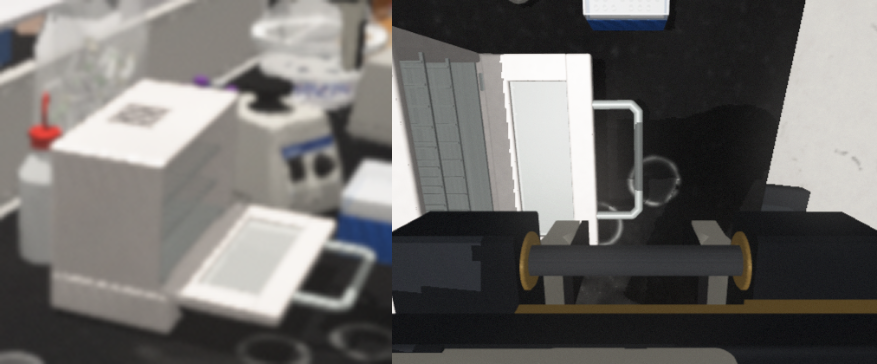

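The side and wrist views show the wide door lying level, with its bar free of the fingers. On to the narrow cabinet.

```bash
python3 -m crank '[{"xyz":[-0.8,-0.1,-0.2],"delta_rot":[0,0,0],"claw":0.3},{"xyz":[-2.4,-0.4,-0.2],"delta_rot":[0,0,2],"claw":0.3},{"xyz":[-4.2,-0.6,-0.2],"delta_rot":[0,0,3],"claw":0.3},{"xyz":[-6,-0.9,-0.2],"delta_rot":[0,0,4],"claw":0.3},{"xyz":[-7.8,-1.2,-0.2],"delta_rot":[0,0,5],"claw":0.3},{"xyz":[-9.6,-1.5,-0.2],"delta_rot":[0,0,6],"claw":0.3},{"xyz":[-11.4,-1.8,-0.2],"delta_rot":[0,0,7],"claw":0.3},{"xyz":[-13.2,-2,-0.2],"delta_rot":[0,0,8],"claw":0.3},{"xyz":[-15,-2.3,-0.2],"delta_rot":[0,0,9],"claw":0.3},{"xyz":[-16.8,-2.6,-0.2],"delta_rot":[0,0,10],"claw":0.3},{"xyz":[-18.6,-2.9,-0.2],"delta_rot":[0,0,11],"claw":0.3},{"xyz":[-20.2,-3.1,-0.2],"delta_rot":[0,0,12],"claw":0.3},{"xyz":[-21.2,-3.3,-0.2],"delta_rot":[0,0,13],"claw":0.3},{"xyz":[-21.5,-3.3,-0.2],"delta_rot":[0,0,13.8],"claw":0.3},{"xyz":[-21.5,-3.3,-0.2],"delta_rot":[0,0,13.8],"claw":0.3},{"xyz":[-21.5,-3.3,-0.2],"delta_rot":[0,0,13.8],"claw":0.3}]'
python3 - <<'E'
from h import *
from plant import r,optics
import cv2
s=r.get_state();print(s["joints"].round(1))
c=optics.capture("wrist");cv2.imwrite("pics/w3.png",c["img"])
E
```

```text
time_s: 10.45
tcp_pos: [0.4545, 0.322, 0.267]
eef_rot: [180.0, -0.0, -97.7]
contact_force: [-0.4, -0.9, -0.1]
gripper_width: 0.0616
gripper_force: 0.0
[ 55.5   8.1 -10.7  -0.  -71.3 -63.1]
```

View pics/w3.png

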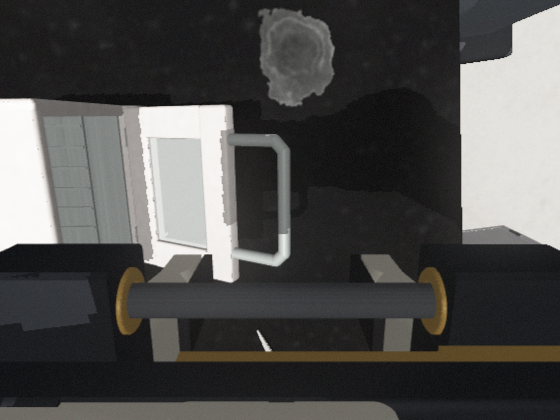

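Here the bar is at column 284, with the legs at rows 140 and 258, so z≈0.123 and the door angle is about 1.12 rad. I'll open to 40 mm, go down 160 mm and grip.

```bash
python3 -m crank '[{"xyz":[0,0.12,1.5],"delta_rot":[0,0,0],"claw":0.55},{"xyz":[0,0.12,3],"delta_rot":[0,0,0],"claw":0.55},{"xyz":[0,0.12,4],"delta_rot":[0,0,0],"claw":0.55},{"xyz":[0,0.12,4.8],"delta_rot":[0,0,0],"claw":0.55},{"xyz":[0,0.12,5.3],"delta_rot":[0,0,0],"claw":0.55},{"xyz":[0,0.12,5.35],"delta_rot":[0,0,0],"claw":0.55},{"xyz":[0,0.12,5.35],"delta_rot":[0,0,0],"claw":1},{"xyz":[0,0.12,5.35],"delta_rot":[0,0,0],"claw":1},{"xyz":[0,0.12,5.35],"delta_rot":[0,0,0],"claw":1},{"xyz":[0,0.12,5.35],"delta_rot":[0,0,0],"claw":1},{"xyz":[0,0.12,5.35],"delta_rot":[0,0,0],"claw":1},{"xyz":[0,0.12,5.35],"delta_rot":[0,0,0],"claw":1}]' 20
python3 - <<'E'
from h import *
a0=1.12
def o(a): return np.array([.170*np.sin(a)+.007*np.cos(a), -(.17*np.cos(a)-.007*np.sin(a))])
for a in np.linspace(a0,0,14): print(a.round(2),((o(a)-o(a0))/.03).round(2))
E
```

```text
time_s: 12.0
tcp_pos: [0.4524, 0.3236, 0.1073]
eef_rot: [-179.9, 0.0, -97.6]
contact_force: [7.7, -1.0, -2.1]
gripper_width: 0.0091
gripper_force: 20.0
1.12 [0. 0.]
1.03 [-0.21 -0.44]
0.95 [-0.46 -0.86]
0.86 [-0.75 -1.25]
0.78 [-1.07 -1.62]
0.69 [-1.42 -1.97]
0.6 [-1.8  -2.28]
0.52 [-2.2  -2.55]
0.43 [-2.62 -2.79]
0.34 [-3.07 -3.  ]
0.26 [-3.53 -3.16]
0.17 [-4.   -3.28]
0.09 [-4.48 -3.37]
0.0 [-4.97 -3.41]
```

```bash
python3 -m crank '[{"xyz":[0,-0.1,-0.2],"delta_rot":[0,0,0],"claw":1},{"xyz":[0,-0.21,-0.44],"delta_rot":[0,0,0],"claw":1},{"xyz":[0,-0.46,-0.86],"delta_rot":[0,0,0],"claw":1},{"xyz":[0,-0.75,-1.25],"delta_rot":[0,0,0],"claw":1},{"xyz":[0,-1.07,-1.62],"delta_rot":[0,0,0],"claw":1},{"xyz":[0,-1.42,-1.97],"delta_rot":[0,0,0],"claw":1},{"xyz":[0,-1.42,-1.97],"delta_rot":[0,0,0],"claw":1}]'
```

```text
time_s: 12.88
tcp_pos: [0.4953, 0.3181, 0.1655]
eef_rot: [-179.9, 0.1, -97.7]
contact_force: [10.8, 1.8, -11.2]
gripper_width: 0.0091
gripper_force: 20.0
```

```bash
python3 -m crank '[{"xyz":[0,-0.38,-0.31],"delta_rot":[0,0,0],"claw":1},{"xyz":[0,-0.78,-0.58],"delta_rot":[0,0,0],"claw":1},{"xyz":[0,-1.2,-0.82],"delta_rot":[0,0,0],"claw":1},{"xyz":[0,-1.65,-1.03],"delta_rot":[0,0,0],"claw":1},{"xyz":[0,-2.11,-1.19],"delta_rot":[0,0,0],"claw":1},{"xyz":[0,-2.58,-1.31],"delta_rot":[0,0,0],"claw":1},{"xyz":[0,-3.06,-1.4],"delta_rot":[0,0,0],"claw":1},{"xyz":[0,-3.35,-1.43],"delta_rot":[0,0,0],"claw":1},{"xyz":[0,-3.35,-1.43],"delta_rot":[0,0,0],"claw":1}]'
```

```text
time_s: 14.0
tcp_pos: [0.5934, 0.3055, 0.2084]
eef_rot: [-180.0, 0.1, -97.7]
contact_force: [2.3, 5.4, -5.0]
gripper_width: 0.0089
gripper_force: 20.0
```

```bash
python3 -m crank '[{"xyz":[0,-0.1,0],"delta_rot":[0,0,0],"claw":1},{"xyz":[0,-0.2,0],"delta_rot":[0,0,0],"claw":1},{"xyz":[0,-0.2,0],"delta_rot":[0,0,0],"claw":1}]'
python3 -m crank '[{"xyz":[0,-0.1,0],"delta_rot":[0,0,0],"claw":1},{"xyz":[0,-0.15,0],"delta_rot":[0,0,0],"claw":1},{"xyz":[0,-0.15,0],"delta_rot":[0,0,0],"claw":1}]'
```

```text
time_s: 14.38
tcp_pos: [0.5977, 0.305, 0.2087]
eef_rot: [179.9, 0.1, -97.6]
contact_force: [-4.6, 6.0, -0.4]
gripper_width: 0.0094
gripper_force: 20.0
time_s: 14.75
tcp_pos: [0.5979, 0.3049, 0.2086]
eef_rot: [179.5, 0.0, -97.6]
contact_force: [-23.2, 9.9, 9.0]
gripper_width: 0.0097
gripper_force: 20.0
```

```bash
python3 -m crank '[{"xyz":[0,0,0],"delta_rot":[0,0,0],"claw":0.6},{"xyz":[0,0,0],"delta_rot":[0,0,0],"claw":0.4},{"xyz":[0,0,0],"delta_rot":[0,0,0],"claw":0.4},{"xyz":[0,0,0],"delta_rot":[0,0,0],"claw":0.4},{"xyz":[0,0,0],"delta_rot":[0,0,0],"claw":0.4},{"xyz":[0,0,-0.8],"delta_rot":[0,0,0],"claw":0.4},{"xyz":[0,0,-2],"delta_rot":[0,0,0],"claw":0.4},{"xyz":[0,0,-3.5],"delta_rot":[0,0,0],"claw":0.4},{"xyz":[0,0,-4],"delta_rot":[0,0,0],"claw":0.4},{"xyz":[0,0,-4],"delta_rot":[0,0,0],"claw":0.4}]'
python3 - <<'E'
from plant import r,optics
import cv2,numpy as np
w=optics.capture("wrist")["img"];d=optics.capture("side")["img"]
cv2.imwrite("pics/m4.png",np.hstack([cv2.resize(d[160:400,60:400],None,fx=1.2,fy=1.2,interpolation=2),cv2.resize(w,(384,288))]))
E
```

```text
time_s: 16.0
tcp_pos: [0.6036, 0.3031, 0.3298]
eef_rot: [-179.9, 0.1, -97.7]
contact_force: [0.3, -0.7, -0.7]
gripper_width: 0.0527
gripper_force: 0.0
```

View pics/m4.png

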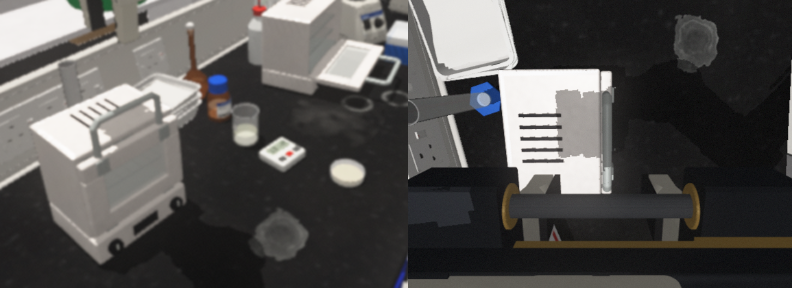

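The narrow door is shut flush (no gap beside the roof, bar upright), the wide door is still level, and the gripper is clear. Handing in.

```bash
python3 -c "
from plant import job
print(job.close_job())"
```

```text
the job is handed in; nothing more can be done
None
```

The wide cabinet's door was pulled down to its stop and lies level, then the narrow cabinet's door was pushed fully shut; the job was handed in at about 16 s with the gripper clear of both, though no verdict was returned.

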